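# Flip a bicycle pedal over against the work board's edge

## Task

Turn the flat bicycle pedal over onto the raised plywood board by pushing with the fingertips: push it along the bench until its far rail stops squarely against the board's front edge, then tip it up by its near rail, pivoting on that edge, until it falls over and lies flat on the board with its orange-marked underside up. Do not pick the pedal up off its far rail, and leave the jar, the lockring and the screwdriver where they are.

Things in the scene. Friction and masses are not known exactly. Their poses are not given: they have to be found in the camera images.
- pedal: loose flat pedal, 0.13 to 0.24 kg: blue slab 62 (x) x 96 (y) x 22 mm (z) with a thin round rail along each long side, 92 mm over the rails in x; a 13 mm thick spindle stub sticks out 39 mm from the +y side at half height. Origin: centre of the underside at the start. z points up at the start (black face up), down once turned over (orange-marked face up). x points roughly at the board at the start.
- pedal_mid (a point): centre of the pedal, at half thickness (11 mm from either face). The pedal slides along the bench when pushed, until its far rail meets the board.
- near_edge (a point): middle of the outermost line of the near (-x) rail, facing the robot at the start, 46 mm from the pedal's centre, 11 mm above the bench. Both rails are 7 mm thick round bars, 95 mm long along y, with 7.5 mm free below them and 8 mm between rail and slab, bridged by struts 6 mm wide at y = -42, 0 and 42 mm. Lifting this rail while the far one is stopped by the board tips the pedal up.
- far_edge (a point): middle of the outermost line of the far (+x) rail, facing the board at the start, 46 mm from the pedal's centre, 11 mm above the bench. The pedal turns over about this rail; upright on it and leaning past vertical, it falls onto the board.
- board: plywood board fixed flat on the bench, 260 (x) x 460 (y) x 18 mm. Origin: bench level, middle of its straight, square front edge; x points from that edge inward over the board, y along the edge, z up. The pedal starts on the bench in front of the edge (negative x), its far rail about 6 to 50 mm short of it and square to it within 9 degrees.
- board_edge (a point): middle of the board's upper front edge, 18 mm above the bench, axes as the board
- grease_jar: closed jar with a red cap, 56 mm across, 65 mm tall, standing near one side of the board; origin: centre of its underside. Leave it alone.
- lockring: dark steel ring, 50 mm across, 14 mm tall, lying near the other side of the board; origin: centre of its underside. Leave it alone.
- driver: screwdriver lying on the bench, well to the right of the pedal (-y side); origin: under its middle. Leave it alone.
Mind the look-alikes: they are no part of the job. Leave any red or yellow look-alike of the pedal alone.

How it is judged (in metres and radians):
On the way, in this order (a step that is already met when the one before it is completed fails the run):
1. the pedal, still flat (tilted less than 20 degrees), has its far rail against the board's front edge (within 5 mm) and is square to it within 7 degrees (x of far_edge in the frame of board above -0.005 m and z of far_edge in the frame of board below 0.018 m and angle between pedal's own z axis and vertical below 0.35 rad and angle between the y axis of pedal and the y axis of board, either way round below 0.12 rad).
2. the pedal is tipped up (60 to 115 degrees) with its far rail down at the board's front edge (angle between pedal's own z axis and vertical between 1.05 and 2 rad and x of far_edge in the frame of board between -0.04 and 0.03 m and height (world z) of far_edge below 0.04 m).
At the end, for the whole second after the job is handed in: The pedal rests upside down, flat on the board (within 6 degrees, centre 26 to 32 mm above the bench), its centre 10 to 200 mm inside the front edge and within 150 mm of the board's middle sideways; jar, lockring and screwdriver within 25 mm of their starts (angle between pedal's own z axis and vertical above 3.04 rad and x of pedal_mid in the frame of board between 0.01 and 0.2 m and y of pedal_mid in the frame of board between -0.15 and 0.15 m and z of pedal_mid in the frame of board between 0.026 and 0.032 m and linear speed of pedal below 0.01 m/s and angular speed of pedal below 0.1 rad/s and distance of each of grease_jar, lockring, driver from where it was at the start of the episode below 0.025 m); the robot touches nothing.
It fails at once if the pedal is picked up: its far rail (the one towards the board) rises more than 60 mm above the bench (height (world z) of far_edge above 0.06 m).
It fails at once if the grease jar is moved by more than 25 mm (distance of grease_jar from where it was at the start of the episode above 0.025 m).
It fails at once if the lockring is moved by more than 25 mm (distance of lockring from where it was at the start of the episode above 0.025 m).
It fails at once if the screwdriver is moved by more than 25 mm (distance of driver from where it was at the start of the episode above 0.025 m).
It also fails if it takes over 40 s, if anything falls off the work surface, if the arm or the gripper's body presses on something with over 40 N, if the wrist force passes 120 N, or if a joint passes its speed limit or range.

## Robot

A 6-joint arm with a two-finger parallel gripper is mounted at the origin on the work surface. World frame = base frame: x ahead of the robot, y to its left, z up, the work surface at z = 0. Lengths are in mm, angles in rad, forces in N, time in s.
With the tool pointing down it reaches from about 275 to 1000 mm from the base axis. Payload 8.4 kg.
Tool frame: the origin (TCP) lies midway between the tips of the shut fingers; the grasp point (between the pads) lies grip_depth behind it (grip_depth is the distance from the TCP to the grasp point, in mm); z points along the fingers, y is the line along which they close (so a half turn about z gives the same grasp; the last joint's range is limited). The gripper opens to 85 mm and grips with 20 to 120 N. Pads are 22 mm wide; open, the fingers measure 114 mm over their backs; the gripper's body (76 mm by 85 mm) begins 54 mm behind the grasp point. The pads swing forward as they close: fully open they stand 13 mm farther back than shut.
Start: joints at [1.259, 0.353, 1.633, -0, 1.155, -0.002], TCP at [190.541, 595.249, 231.281] pointing down, gripper open.
Joint ranges: [-2.63, 2.63], [-0.92, 2.1], [0.06, 2.66], [-1.3, 4.44], [0, 2.69], [-3.02, 3.02]. Speed limits (rad/s): [2.22, 2.22, 2.79, 3.14, 3.14, 3.14].

## Interface

Orientations are given as [roll, pitch, yaw] about the fixed x, y, z axes, in that order (R = Rz(yaw) Ry(pitch) Rx(roll)).
In Python, from rig import * gives the robot as it stands.
- The arm moves only by the shell command python3 -m creep 'ROWS' [FORCE]. ROWS is JSON, a list of rows, each an object of numbers: "x", "y", "z": the shift along the tool's x, y, z in mm; "rx", "ry", "rz": the turn, a rotation vector about the tool's x, y, z in rad; "hand": the finger opening in mm, from 0 to 85.4. A call has 1 to 20 rows; each row shifts and turns the commanded pose from where the row before left it, along the tool's axes as they then stand; what a row does not reach is not made up. A row lasts 1/8 s, in which the tool goes at most 62.5 mm and 10.7 degrees, less where a joint would pass 70% of its speed; a pose out of reach is approached as far as the arm can. A call with a gripper value outside its range is refused whole. The fingers move at their own pace and stop on an object; FORCE is the grip in N (left out, the last holds). Time passes only in rows, so rows that do not move let the fingers close. It gives the time, the measured TCP pose, the force, the opening and the grip force at its end, in the units of the state.
- sense(): the state, without advancing time (a new reading comes with each control period).
- grab_frame(name): name is "side" or "top"; returns the picture (384x512x3 uint8, red, green, blue); there is no depth.
- get_calibration(name): a dict with "K" (3x3 intrinsics, pixels), "R" (3x3) and "t" (3): a world point X has camera coordinates R X + t. Camera axes: x right, y down, z forward; pixel columns grow to the right and rows downward; lengths in mm; the calibration is good to about 2 mm. A picture is of the moment at which its call begins. get_calibration takes no time and is no camera call.
- sign_off(): hands the job in; it is judged then, once.
The state is a dict: "clock": time; "qpos": joint angles; "qvel": joint speeds; "joint_efforts": joint torques, N m; "eef_pos": TCP position; "tcp_rot": TCP orientation; "contact_force": force on the tool from outside, world axes, zero at the start; "wrist_torque": the same for the moment, N m; "opening": opening from 0.0 (shut) to 1.0 (fully open); "grasp_force": force on a finger pad.
Only numpy, scipy, OpenCV 4.12 (cv2) and the standard library are available. Lean on these libraries where they do the work, as an engineer would, in place of code of your own. Each camera call takes 0.05 s, during which the arm holds its last target. There are 200 camera calls.

## Working session

There is one attempt and no reset: what is moved stays moved. The work goes in short steps, Python scripts to look and compute and a shell command to move; the robot and the scene stay as the last step left them, time stands still between calls to the robot, and variables do not carry over. Pictures are saved under pics/ and viewed, at most 10 in all, crops included, and the job is handed in when it is done.

```bash
mkdir -p pics
python3 - <<'E'
from rig import *
import cv2
for n in("top","side"):
    im=grab_frame(n); cv2.imwrite(f"pics/{n}0.png",im[:,:,::-1])
    c=get_calibration(n); print(n,c["K"],c["R"],c["t"])
s=sense();print(s)
E
```

```text
top [[456.51649306   0.         252.02177711]
 [  0.         456.51649306 189.27462434]
 [  0.           0.           1.        ]] [[ 0.01993137 -0.99979138  0.00446563]
 [-0.99206515 -0.02033151 -0.12407001]
 [ 0.12413492 -0.00195731 -0.99226342]] [ -38.44906639  559.94547225 1300.36568061]
side [[400.15274119   0.         260.50927462]
 [  0.         400.15274119 188.23997728]
 [  0.           0.           1.        ]] [[ 0.96185234 -0.27296835  0.01812067]
 [-0.11932508 -0.47822323 -0.87009429]
 [ 0.24617393  0.83473997 -0.4925521 ]] [-584.37538903   95.04355069 1007.13279975]
{'clock': 0.1, 'qpos': array([ 1.25861830e+00,  3.53590111e-01,  1.63405056e+00, -2.62729681e-05,
        1.15518098e+00, -2.35993203e-03]), 'qvel': array([-0.00065669, -0.00133047, -0.00196386,  0.00183065,  0.00135557,
       -0.00195664]), 'joint_efforts': array([ 7.97051980e-04, -6.06361485e+01, -3.42817569e+01,  1.11679890e-05,
        4.13070884e-03, -2.87784580e-06]), 'eef_pos': array([190.4095489 , 594.8522175 , 230.63367412]), 'tcp_rot': array([-3.14036360e+00,  2.11228203e-05,  2.83178519e+00]), 'contact_force': array([-0.84924869, -0.54153352,  0.00527798]), 'wrist_torque': array([ 0.01289758, -0.00483339,  0.01551557]), 'grasp_force': 0.0, 'opening': 0.9987284511582573}
```

View pics/top0.png

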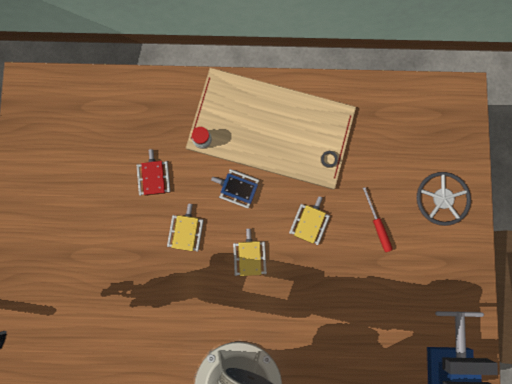

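View pics/side0.png

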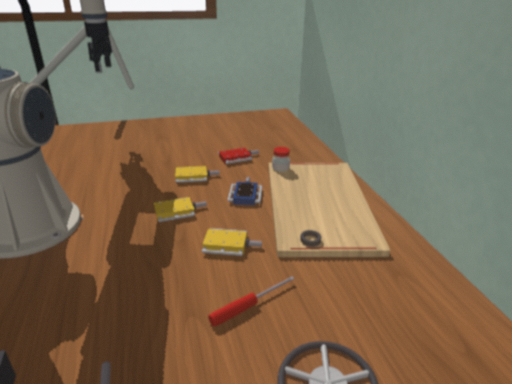

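Blue pedal with the black face is at top (240,188) and side (246,193). The look-alikes are one red at top (153,178) and three yellow at (185,233), (250,258) and (310,223). Only the blue one fits the description. The board's front edge runs from top (187,150) to (335,187), with the jar at (201,137) and the lockring at (330,159). I'll confirm in an enlarged crop.

Run:
```python
import cv2,numpy as np
t=cv2.imread("pics/top0.png")[130:220,180:345]; s=cv2.imread("pics/side0.png")[150:265,200:395]
t=cv2.resize(t,(660,360),interpolation=cv2.INTER_CUBIC)
cv2.imwrite("pics/crop_t.png",t)
s=cv2.resize(s[20:65,20:85],(780,540),interpolation=cv2.INTER_CUBIC);cv2.imwrite("pics/crop_s.png",s)
```

```text
(no output)
```

View pics/crop_t.png

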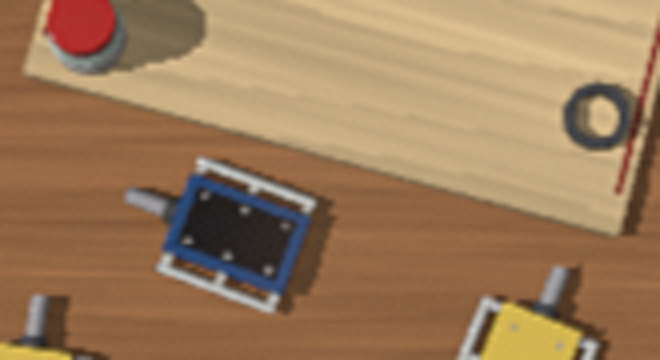

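View pics/crop_s.png

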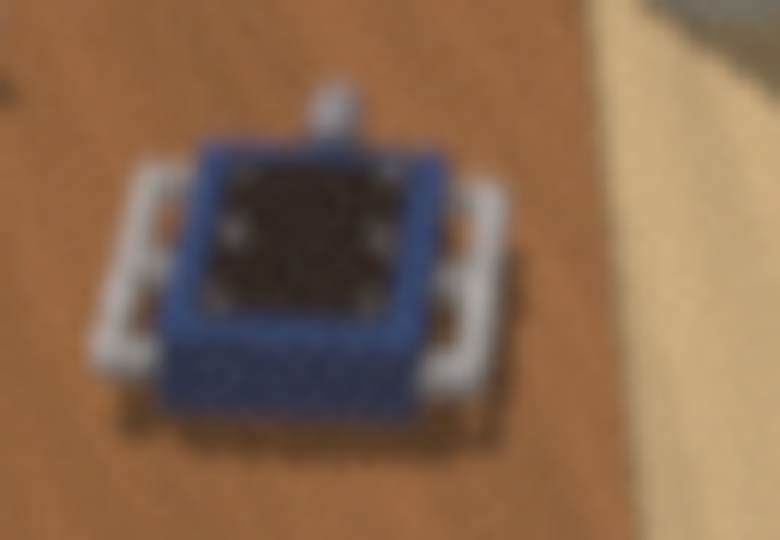

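The crop confirms it: blue slab, black face up, spindle pointing left (+y). In the top crop the near rail runs (160,265)–(277,306), the far rail (200,162)–(313,204), and the board edge (25,74)–(618,236).

```bash
cat > h.py <<'E'
from rig import *
import numpy as np, cv2
C={n:get_calibration(n) for n in("top","side")}
P={n:np.array(C[n]["K"])@np.c_[C[n]["R"],C[n]["t"]] for n in C}
def tri(a,b):
    X=cv2.triangulatePoints(P["top"],P["side"],np.float64(a).reshape(2,1),np.float64(b).reshape(2,1))[:,0]; return X[:3]/X[3]
def onz(n,uv,z):
    M=P[n]; H=np.c_[M[:,0],M[:,1],M[:,2]*z+M[:,3]]; X=np.linalg.solve(H,[uv[0],uv[1],1]); return np.r_[X[:2]/X[2],z]
def pix(n,X):
    v=P[n]@np.r_[X,1]; return v[:2]/v[2]
E
python3 - <<'E'
from h import *
np.set_printoptions(precision=1,suppress=True)
t=lambda u,v:(u/4+180-.375,v/4+130-.375)
s=lambda u,v:(u/12+220-.46,v/12+170-.46)
for nm,a,b in (("n+",(160,265),(150,170)),("n-",(277,306),(103,360)),("f+",(200,162),(492,188)),("f-",(313,204),(468,385))):
    print(nm,tri(t(*a),s(*b)),onz("top",t(*a),11),onz("side",s(*b),11))
for p in((25,74),(618,236)): print("bd",onz("top",t(*p),18))
print("bd side", onz("side",(270,163),18),onz("side",(277,256),0),onz("side",(277.5,250),18))
a,b=onz("top",t(25,74),18),onz("top",t(618,236),18)
print(np.linalg.norm(a-b),(a+b)/2,np.degrees(np.arctan2(*(a-b)[1::-1])), np.arctan2(*(a-b)[1::-1])-np.pi/2)
print("jar",onz("top",t(85,22),65),"ring",onz("top",t(598,117),14))
E
```

```text
n+ [540.4  68.7  13.1] [541.9  68.7  11. ] [539.5  72.4  11. ]
n- [511.  -18.6  13.7] [513.1 -18.8  11. ] [509.5 -14.2  11. ]
f+ [619.5  41.   12.2] [620.  41.  11.] [619.6  43.   11. ]
f- [589.7 -44.1  10. ] [590.  -44.1  11. ] [588.7 -45.7  11. ]
bd [682.8 173.3  18. ]
bd [ 569.7 -270.5   18. ]
bd side [686.8 167.   18. ] [ 570.4 -270.1    0. ] [ 570.6 -270.9   18. ]
458.0734846184796 [626.2 -48.6  18. ] 75.69797962416361 -0.24961734524566181
jar [712.  124.4  65. ] ring [ 659.8 -256.5   14. ]
```

```bash
cat >> h.py <<'E'
from scipy.spatial.transform import Rotation as Ro
O=np.array([626.2,-48.6,0]); PSI=-0.25
B=Ro.from_euler("z",PSI).as_matrix()          # board axes
def w(b): return O+B@np.array(b,float)        # board->world
def bd(p): return B.T@(np.array(p)-O)
def goal(th): # tool x=-ex, tilted th: fingers point forward-down
    return Ro.from_matrix(B@np.diag([-1,1,-1.]))*Ro.from_rotvec([0,-th,0])
def delta(b,th,s=None):
    s=s or sense(); R=Ro.from_euler("xyz",s["tcp_rot"])
    rv=(R.inv()*goal(th)).as_rotvec()
    return R.inv().apply(w(b)-s["eef_pos"]), rv, goal(th).inv().apply(w(b)-s["eef_pos"])
def st():
    s=sense(); R=Ro.from_euler("xyz",s["tcp_rot"])
    d=-R.as_matrix()[:,0]
    print("t",round(s["clock"],2),"board",bd(s["eef_pos"]).round(1),"up-normal deg",np.degrees(np.arcsin(d[2])).round(1),"F(board)",(B.T@s["contact_force"]).round(1),"rv-left",(R.inv()*goal(np.arcsin(d[2]))).as_rotvec().round(3))
    return s
E
python3 - <<'E'
from h import *
print(delta([-149,40,80],.26)); st()
E
```

```text
(array([-460.0884819 , -448.74922645,  151.19504397]), array([-0.00899736, -0.25993792, -0.05931034]), array([-379.17625596, -475.6325633 ,  256.74160626]))
t 0.1 board [-581.4  515.6  230.6] up-normal deg 0.0 F(board) [-0.7 -0.7  0. ] rv-left [-0.001 -0.    -0.06 ]
```

```bash
python3 -m creep '[{"x":-38,"y":-37.4,"z":4,"hand":0},{"x":-38,"y":-37.4,"z":4},{"x":-38,"y":-37.4,"z":4},{"x":-38,"y":-37.4,"z":4},{"x":-38,"y":-37.4,"z":4},{"x":-38,"y":-37.4,"z":10},{"x":-38,"y":-37.4,"z":10},{"x":-38,"y":-37.4,"z":10},{"x":-38,"y":-37.4,"z":10},{"x":-38,"y":-37.4,"z":10},{"x":-38,"y":-37.4,"z":10},{"x":-38,"y":-37.4,"z":10},{"ry":-0.13,"rz":-0.03},{"ry":-0.13,"rz":-0.03},{},{}]'
python3 - <<'E'
from h import *
st();print(delta([-149,40,20],.26),sense()["opening"])
E
```

```text
t 0.1 board [-581.4  515.6  230.6] up-normal deg 0.0 F(board) [-0.7 -0.7  0. ] rv-left [-0.001 -0.    -0.06 ]
(array([-460.08721453, -448.67548319,  211.19499864]), array([-0.00899736, -0.25993792, -0.05931034]), array([-363.75142284, -475.6325633 ,  314.72500495])) 0.9987284511582573schema error: expected keys x, y, z, rx, ry, rz, hand
```

```bash
python3 -m creep '[{"x":-38,"y":-37.4,"z":4,"rx":0,"ry":0,"rz":0,"hand":0},{"x":-38,"y":-37.4,"z":4,"rx":0,"ry":0,"rz":0,"hand":0},{"x":-38,"y":-37.4,"z":4,"rx":0,"ry":0,"rz":0,"hand":0},{"x":-38,"y":-37.4,"z":4,"rx":0,"ry":0,"rz":0,"hand":0},{"x":-38,"y":-37.4,"z":4,"rx":0,"ry":0,"rz":0,"hand":0},{"x":-38,"y":-37.4,"z":10,"rx":0,"ry":0,"rz":0,"hand":0},{"x":-38,"y":-37.4,"z":10,"rx":0,"ry":0,"rz":0,"hand":0},{"x":-38,"y":-37.4,"z":10,"rx":0,"ry":0,"rz":0,"hand":0},{"x":-38,"y":-37.4,"z":10,"rx":0,"ry":0,"rz":0,"hand":0},{"x":-38,"y":-37.4,"z":10,"rx":0,"ry":0,"rz":0,"hand":0},{"x":-38,"y":-37.4,"z":10,"rx":0,"ry":0,"rz":0,"hand":0},{"x":-38,"y":-37.4,"z":10,"rx":0,"ry":0,"rz":0,"hand":0},{"x":0,"y":0,"z":0,"rx":0,"ry":-0.13,"rz":-0.03,"hand":0},{"x":0,"y":0,"z":0,"rx":0,"ry":-0.13,"rz":-0.03,"hand":0},{"x":0,"y":0,"z":0,"rx":0,"ry":0,"rz":0,"hand":0}]'
python3 - <<'E'
from h import *
st();print(delta([-149,40,20],.26),sense()["opening"])
E
```

```text
clock: 1.98
eef_pos: [485.5, 28.8, 140.5]
tcp_rot: [-3.132, 0.257, 2.894]
contact_force: [0.8, 0.7, 0.0]
opening: -0.001
grasp_force: 0.0
t 1.98 board [-155.4   40.2  140.5] up-normal deg 14.7 F(board) [0.6 0.8 0. ] rv-left [-0.008  0.     0.003]
(array([ 24.43765102,   0.91447464, 118.13425863]), array([-0.00847754, -0.00266478,  0.00265103]), array([ 24.75338305,  -0.15196047, 118.07194861])) -0.0008928847047641889
```

```bash
python3 -m creep '[{"x":8,"y":0.3,"z":40,"rx":-0.008,"ry":0,"rz":0.003,"hand":0},{"x":8,"y":0.3,"z":40,"rx":0,"ry":0,"rz":0,"hand":0},{"x":8.4,"y":0.3,"z":38,"rx":0,"ry":0,"rz":0,"hand":0},{"x":0,"y":0,"z":0,"rx":0,"ry":0,"rz":0,"hand":0}]'
python3 - <<'E'
from h import *
st();print(delta([-149,40,5],.26))
a=grab_frame("top")[140:230,190:310,::-1];b=grab_frame("side")[130:220,200:320,::-1]
r=lambda i:cv2.resize(i,(400,300),interpolation=cv2.INTER_CUBIC)
cv2.imwrite("pics/a.png",np.hstack([r(a),r(b)]))
E
```

```text
clock: 2.48
eef_pos: [493.6, 27.3, 18.6]
tcp_rot: [-3.139, 0.254, 2.89]
contact_force: [-0.3, -0.9, 0.2]
opening: -0.002
grasp_force: 0.0
t 2.48 board [-147.3   40.7   18.6] up-normal deg 14.5 F(board) [-0.1 -1.   0.2] rv-left [-0.002 -0.    -0.001]
(array([ 5.08622889, -0.66215407, 12.70758357]), array([-0.00249397, -0.00623622, -0.00123257]), array([ 5.16620337, -0.68748607, 12.67393223]))
```

View pics/a.png

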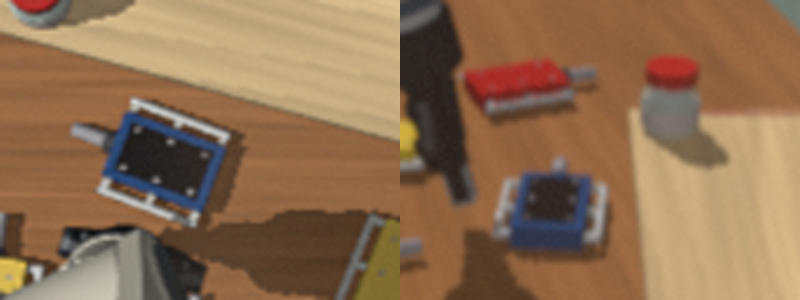

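Fingers sit behind the near rail (side-crop tip at (460,200), near rail around (505,235)). Next I lower to the bench and push.

```bash
python3 -m creep '[{"x":5,"y":-0.7,"z":12.7,"rx":0,"ry":-0.006,"rz":0,"hand":0},{"x":0,"y":0,"z":0,"rx":0,"ry":0,"rz":0,"hand":0},{"x":-5.8,"y":0,"z":1.5,"rx":0,"ry":0,"rz":0,"hand":0},{"x":-5.8,"y":0,"z":1.5,"rx":0,"ry":0,"rz":0,"hand":0},{"x":-5.8,"y":0,"z":1.5,"rx":0,"ry":0,"rz":0,"hand":0},{"x":-5.8,"y":0,"z":1.5,"rx":0,"ry":0,"rz":0,"hand":0},{"x":-5.8,"y":0,"z":1.5,"rx":0,"ry":0,"rz":0,"hand":0},{"x":-5.8,"y":0,"z":1.5,"rx":0,"ry":0,"rz":0,"hand":0},{"x":-3.9,"y":0,"z":1,"rx":0,"ry":0,"rz":0,"hand":0},{"x":0,"y":0,"z":0,"rx":0,"ry":0,"rz":0,"hand":0}]'
python3 - <<'E'
from h import *
st()
a=grab_frame("top")[130:220,190:310,::-1];b=grab_frame("side")[140:230,210:330,::-1]
r=lambda i:cv2.resize(i,(400,300),interpolation=cv2.INTER_CUBIC)
cv2.imwrite("pics/b.png",np.hstack([r(a),r(b)]))
E
```

```text
clock: 3.82
eef_pos: [532.0, 17.4, 7.9]
tcp_rot: [3.141, 0.266, 2.89]
contact_force: [-0.8, 0.4, -0.5]
opening: -0.002
grasp_force: 0.2
t 3.83 board [-107.6   40.6    7.9] up-normal deg 15.2 F(board) [-0.9  0.2 -0.5] rv-left [ 0.     0.    -0.002]
```

View pics/b.png

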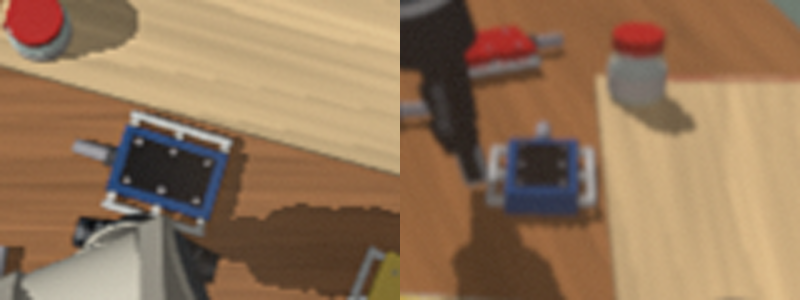

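The pedal slid and is nearly square, with about 15 mm to go to the edge. In the top crop the far rail runs (135,118)–(230,145), parallel to the board edge. I'll lower 3 mm and push until the force rises.

```bash
python3 -m creep '[{"x":0.8,"y":0,"z":2.9,"rx":0,"ry":0,"rz":0,"hand":0},{"x":-3.9,"y":0,"z":1.05,"rx":0,"ry":0,"rz":0,"hand":0},{"x":-3.9,"y":0,"z":1.05,"rx":0,"ry":0,"rz":0,"hand":0},{"x":-2.9,"y":0,"z":0.8,"rx":0,"ry":0,"rz":0,"hand":0},{"x":0,"y":0,"z":0,"rx":0,"ry":0,"rz":0,"hand":0}]'; python3 -c "
from h import *
st()"; python3 -m creep '[{"x":-1.9,"y":0,"z":0.5,"rx":0,"ry":0,"rz":0,"hand":0},{"x":-1.9,"y":0,"z":0.5,"rx":0,"ry":0,"rz":0,"hand":0},{"x":0,"y":0,"z":0,"rx":0,"ry":0,"rz":0,"hand":0}]'; python3 -c "
from h import *
st()"
```

```text
clock: 4.55
eef_pos: [539.8, 14.5, 3.8]
tcp_rot: [-3.14, 0.261, 2.89]
contact_force: [-8.1, 3.2, 1.8]
opening: 0.002
grasp_force: 4.0
t 4.55 board [-99.4  39.8   3.8] up-normal deg 15.0 F(board) [-8.6  1.1  1.8] rv-left [-0.002 -0.    -0.001]
clock: 4.92
eef_pos: [540.0, 13.4, 2.7]
tcp_rot: [-3.138, 0.255, 2.89]
contact_force: [-18.3, 7.2, 6.3]
opening: -0.001
grasp_force: 8.7
t 4.92 board [-98.8  38.8   2.7] up-normal deg 14.6 F(board) [-19.5   2.5   6.3] rv-left [-0.004 -0.    -0.001]
```

Run:
```python
from h import *
a=grab_frame("top")[130:220,190:310,::-1];b=grab_frame("side")[150:210,220:300,::-1]
r=lambda i:cv2.resize(i,(400,300),interpolation=cv2.INTER_CUBIC)
cv2.imwrite("pics/c.png",np.hstack([r(a),r(b)]))
```

```text
(no output)
```

View pics/c.png

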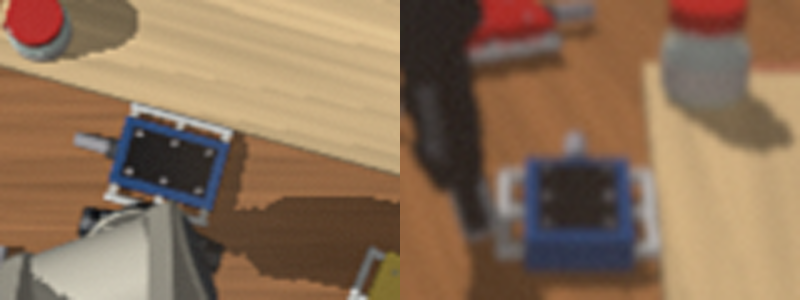

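The far rail is flush against the edge: top crop (135,105)–(232,133), on the edge line. The 19 N reaction confirms the stop. Now I'll lift along the arc, in stages.

```bash
cat >> h.py <<'E'
def blue():
    for n in("top","side"):
        im=grab_frame(n).astype(int); m=((im[:,:,2]>im[:,:,0]+40)&(im[:,:,2]>im[:,:,1]+25)).astype(np.uint8)
        if n=="top": m[300:]=0; m[:,300:]=0
        else: m[:,:180]=0; m[:,340:]=0; m[260:]=0
        k,l,s,c=cv2.connectedComponentsWithStats(m)
        i=1+np.argmax(s[1:,4]) if k>1 else 0
        print(n,"bbox",s[i],"cen",c[i].round(1))
E
python3 -c "
from h import *
blue()"
python3 -m creep '[{"x":-2.75,"y":0,"z":-8.5,"rx":0,"ry":0,"rz":0,"hand":0},{"x":-3.6,"y":0,"z":-8.1,"rx":0,"ry":0,"rz":0,"hand":0},{"x":-4.4,"y":0,"z":-7.7,"rx":0,"ry":0,"rz":0,"hand":0}]'; python3 -c "
from h import *
st();blue()"
```

```text
top bbox [223 165  35  28 226] cen [239.7 178.8]
side bbox [246 183  20  15  56] cen [256.3 192.7]
clock: 5.5
eef_pos: [543.1, 12.5, 28.6]
tcp_rot: [-3.138, 0.254, 2.89]
contact_force: [-18.2, 6.9, 4.2]
opening: 0.003
grasp_force: 9.1
t 5.5 board [-95.6  38.6  28.6] up-normal deg 14.5 F(board) [-19.3   2.2   4.2] rv-left [-0.004 -0.    -0.001]
top bbox [223 164  35  26 217] cen [238.5 178.1]
side bbox [246 177   5  15  33] cen [247.6 184.5]
```

```bash
python3 -m creep '[{"x":-5.2,"y":0,"z":-7.2,"rx":0,"ry":0,"rz":0,"hand":0},{"x":-5.9,"y":0,"z":-6.6,"rx":0,"ry":0,"rz":0,"hand":0},{"x":-6.5,"y":0,"z":-6,"rx":0,"ry":0,"rz":0,"hand":0},{"x":-7.2,"y":0,"z":-5.2,"rx":0,"ry":0,"rz":0,"hand":0}]'
python3 - <<'E'
from h import *
st();blue()
a=grab_frame("top")[130:220,190:310,::-1];b=grab_frame("side")[130:220,200:320,::-1]
r=lambda i:cv2.resize(i,(400,300),interpolation=cv2.INTER_CUBIC)
cv2.imwrite("pics/d.png",np.hstack([r(a),r(b)]))
E
```

```text
clock: 6.1
eef_pos: [566.5, 8.6, 61.8]
tcp_rot: [3.141, 0.265, 2.89]
contact_force: [1.2, -0.0, 0.3]
opening: 0.001
grasp_force: 0.0
t 6.1 board [-72.   40.6  61.8] up-normal deg 15.2 F(board) [1.2 0.3 0.3] rv-left [ 0.     0.    -0.001]
top bbox [224 167  34  15 109] cen [238.8 173.1]
side bbox [244 183   4  15  33] cen [244.8 191. ]
```

View pics/d.png

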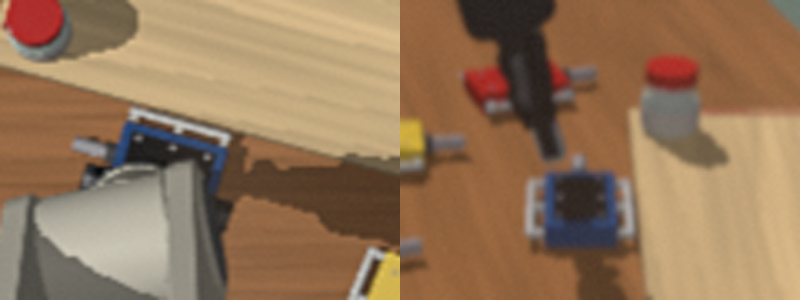

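The rail slipped off the fingertip and the pedal dropped flat again: side crop, slab at (580,210), about 5 mm short of the edge. The cause is that the slab's bottom corner is the first pivot, so the far rail sinks about 7 mm during the lift. I'll retry with that arc, more tool tilt as it rises, and the finger deeper under the rail.

```bash
python3 -m creep '[{"x":53,"y":0,"z":-14.4,"rx":0,"ry":0,"rz":0,"hand":0},{"x":7.6,"y":-0.5,"z":28,"rx":0,"ry":0,"rz":0,"hand":0},{"x":7.6,"y":0,"z":28,"rx":0,"ry":0,"rz":0,"hand":0},{"x":0,"y":0,"z":0,"rx":0,"ry":0,"rz":0,"hand":0},{"x":0,"y":0,"z":0,"rx":0,"ry":0,"rz":0,"hand":0}]'
python3 - <<'E'
from h import *
st();blue();print(delta([-98,39.5,2.6],.26))
# plan: tool-frame rows along the arc
al=np.arange(0,80,5.);A=np.radians(al)
zf=np.maximum(3.5,11*np.cos(A)-11.5*np.sin(A)); zf[al>31]=3.5
Cn=np.c_[-3.5-85*np.cos(A),zf+85*np.sin(A)]
th=np.radians(np.interp(al,[0,10,30,50,75],[15,20,36,45,50])); m=np.interp(al,[0,10,30,50,75],[5.4,6.5,11,13,14])
n=np.c_[np.cos(th),np.sin(th)]; u=np.c_[-np.sin(th),np.cos(th)]
T=Cn-11.9*n-m[:,None]*u
for i in range(1,len(al)):
    d=T[i]-T[i-1]; # old tool axes: x=-n, z=-u
    print(al[i],"TCP",T[i].round(1),"x %.1f z %.1f ry %.3f"%(-d@n[i-1],-d@u[i-1],-(th[i]-th[i-1])))
E
```

```text
clock: 6.92
eef_pos: [513.5, 21.6, 3.5]
tcp_rot: [3.141, 0.265, 2.89]
contact_force: [0.7, -0.5, -0.8]
opening: 0.002
grasp_force: 0.0
t 6.92 board [-126.5   40.1    3.5] up-normal deg 15.2 F(board) [ 0.8 -0.3 -0.8] rv-left [ 0.     0.    -0.001]
top bbox [223 167  35  27 219] cen [239.3 180.2]
side bbox [244 183  21  15  85] cen [253.  192.5]
(array([-27.00395619,  -0.64431973,   8.6820419 ]), array([ 0.00036184,  0.00589773, -0.00163615]), array([-27.05360351,  -0.68543018,   8.52287346]))
5.0 TCP [-97.7   8.1] x -2.2 z -5.0 ry -0.044
10.0 TCP [-96.2  13.4] x -3.1 z -4.6 ry -0.044
15.0 TCP [-93.4  17.8] x -4.1 z -3.2 ry -0.070
20.0 TCP [-89.8  22.2] x -5.0 z -2.5 ry -0.070
25.0 TCP [-85.4  26.4] x -5.8 z -1.6 ry -0.070
30.0 TCP [-80.3  30.4] x -6.5 z -0.7 ry -0.070
35.0 TCP [-75.4  35.9] x -7.2 z -1.5 ry -0.039
40.0 TCP [-69.9  41.3] x -7.7 z -0.9 ry -0.039
45.0 TCP [-63.9  46.3] x -7.9 z 0.1 ry -0.039
50.0 TCP [-57.4  51. ] x -7.9 z 1.0 ry -0.039
55.0 TCP [-51.   55.4] x -7.6 z 1.4 ry -0.017
60.0 TCP [-44.3  59.3] x -7.4 z 2.1 ry -0.017
65.0 TCP [-37.3  62.6] x -7.2 z 2.9 ry -0.017
70.0 TCP [-30.   65.3] x -6.9 z 3.6 ry -0.017
75.0 TCP [-22.4  67.5] x -6.6 z 4.3 ry -0.017
```

```bash
python3 -m creep '[{"x":-4.8,"y":0,"z":1.4,"rx":0,"ry":0,"rz":0,"hand":0},{"x":-4.8,"y":0,"z":1.4,"rx":0,"ry":0,"rz":0,"hand":0},{"x":-4.8,"y":0,"z":1.4,"rx":0,"ry":0,"rz":0,"hand":0},{"x":-4.8,"y":0,"z":1.4,"rx":0,"ry":0,"rz":0,"hand":0},{"x":-4.8,"y":0,"z":1.4,"rx":0,"ry":0,"rz":0,"hand":0},{"x":-4.8,"y":0,"z":1.4,"rx":0,"ry":0,"rz":0,"hand":0},{"x":0,"y":0,"z":0,"rx":0,"ry":0,"rz":0,"hand":0}]'; python3 -c "
from h import *
st();blue()"
```

```text
clock: 7.9
eef_pos: [539.9, 13.9, 2.1]
tcp_rot: [-3.14, 0.261, 2.89]
contact_force: [-7.2, 3.3, 1.4]
opening: -0.005
grasp_force: 4.0
t 7.9 board [-99.   39.2   2.1] up-normal deg 14.9 F(board) [-7.8  1.4  1.4] rv-left [-0.002 -0.    -0.001]
top bbox [223 165  35  28 226] cen [239.5 179. ]
side bbox [246 183  20  15  74] cen [256.1 193.2]
```

```bash
python3 -m creep '[{"x":-2.3,"y":0,"z":-5,"rx":0,"ry":-0.044,"rz":0,"hand":0},{"x":-3.2,"y":0,"z":-4.6,"rx":0,"ry":-0.044,"rz":0,"hand":0},{"x":-4.2,"y":0,"z":-3.2,"rx":0,"ry":-0.07,"rz":0,"hand":0},{"x":-5.1,"y":0,"z":-2.5,"rx":0,"ry":-0.07,"rz":0,"hand":0}]'; python3 -c "
from h import *
st();blue()"; python3 -m creep '[{"x":-5.8,"y":0,"z":-1.6,"rx":0,"ry":-0.07,"rz":0,"hand":0},{"x":-6.5,"y":0,"z":-0.7,"rx":0,"ry":-0.07,"rz":0,"hand":0},{"x":0,"y":0,"z":0,"rx":0,"ry":0,"rz":0,"hand":0}]'; python3 -c "
from h import *
st();blue()"
```

```text
clock: 8.5
eef_pos: [543.6, 11.0, 21.3]
tcp_rot: [-3.13, 0.422, 2.892]
contact_force: [-35.8, 21.2, 6.9]
opening: 0.001
grasp_force: 16.9
t 8.5 board [-94.7  37.3  21.3] up-normal deg 24.2 F(board) [-39.9  11.7   6.9] rv-left [-0.011  0.     0.   ]
top bbox [223 165  35  26 234] cen [239.  178.8]
side bbox [246 178   5  15  39] cen [247.3 185.4]
clock: 8.98
eef_pos: [575.7, 10.8, 66.2]
tcp_rot: [-3.123, 0.515, 2.891]
contact_force: [-8.3, 2.6, 10.7]
opening: 0.001
grasp_force: 6.0
t 8.97 board [-63.6  45.   66.2] up-normal deg 29.5 F(board) [-8.7  0.5 10.7] rv-left [-0.018 -0.    -0.   ]
top bbox [224 168  33  12 118] cen [239.4 174.4]
side bbox [255 169   4  15  38] cen [256.4 176.4]
```

Run:
```python
from h import *
st()
b=grab_frame("side")[140:215,205:305,::-1];a=grab_frame("top")[135:210,200:300,::-1]
r=lambda i:cv2.resize(i,(400,300),interpolation=cv2.INTER_CUBIC)
cv2.imwrite("pics/e.png",np.vstack([np.hstack([r(a),r(b)])]))
s=sense();print(s["qpos"],s["qvel"].round(2))
```

```text
t 9.07 board [-64.4  44.9  65.4] up-normal deg 29.4 F(board) [-11.5   1.   12.9] rv-left [-0.018 -0.    -0.   ]
[ 0.13684498  0.39111208  2.21738865 -1.29477849  0.21122691  0.06062362] [ 0.  0.  0.  0. -0. -0.]
```

View pics/e.png

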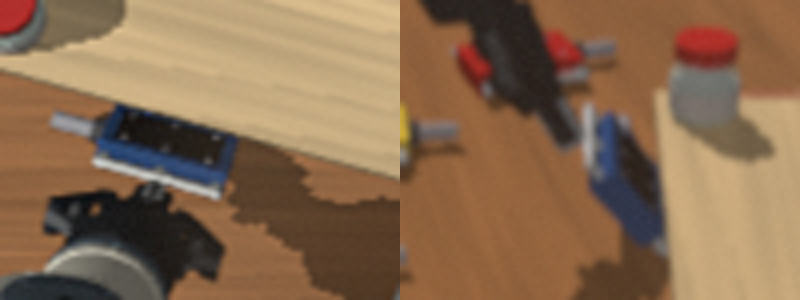

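The pedal is held tilted about 55° on the fingertip: side crop, near rail at (588,130), far rail at the board edge (660,240). Joint 4 is at its limit, so I'll ease the tool tilt while continuing along the tangent.

```bash
python3 -m creep '[{"x":-5,"y":0,"z":0.3,"rx":0,"ry":0.04,"rz":0,"hand":0},{"x":-5.2,"y":0,"z":0.4,"rx":0,"ry":0.04,"rz":0,"hand":0}]'; python3 -c "
from h import *
st();print(sense()['qpos'].round(2));blue()"
```

```text
clock: 9.43
eef_pos: [581.4, 8.8, 69.9]
tcp_rot: [-3.123, 0.445, 2.89]
contact_force: [-39.0, 10.7, 56.8]
opening: 0.002
grasp_force: 28.6
t 9.43 board [-57.6  44.6  69.9] up-normal deg 25.5 F(board) [-40.5   0.7  56.8] rv-left [-0.02  -0.    -0.001]
[ 0.11  0.38  2.16 -0.76  0.25 -0.5 ]
top bbox [225 167  32  11 107] cen [239.7 172.5]
side bbox [257 168   4  15  41] cen [259. 175.]
```

```bash
python3 -m creep '[{"x":-2.8,"y":0,"z":-2,"rx":0,"ry":0,"rz":0,"hand":0},{"x":0,"y":0,"z":0,"rx":0,"ry":0,"rz":0,"hand":0}]'; python3 -c "
from h import *
st();print(sense()['qpos'].round(2));blue()"
```

```text
clock: 9.78
eef_pos: [585.0, 7.2, 72.4]
tcp_rot: [-3.121, 0.447, 2.889]
contact_force: [-1.9, 2.1, 3.5]
opening: -0.003
grasp_force: 1.6
t 9.78 board [-53.7  43.9  72.4] up-normal deg 25.6 F(board) [-2.4  1.6  3.5] rv-left [-0.021 -0.    -0.002]
[ 0.11  0.38  2.15 -0.74  0.26 -0.52]
top bbox [225 166  32  11 103] cen [239.8 170.7]
side bbox [259 168   3  14  35] cen [260.1 174.3]
```

```bash
python3 -m creep '[{"x":-4.45,"y":0,"z":-0.3,"rx":0,"ry":0,"rz":0,"hand":0},{"x":-4.45,"y":0,"z":-0.2,"rx":0,"ry":0,"rz":0,"hand":0}]'; python3 -c "
from h import *
st();blue()"
```

```text
clock: 10.12
eef_pos: [591.6, 4.9, 75.4]
tcp_rot: [-3.12, 0.444, 2.889]
contact_force: [-1.6, 0.3, 1.8]
opening: 0.001
grasp_force: 0.9
t 10.12 board [-46.8  43.2  75.4] up-normal deg 25.4 F(board) [-1.7 -0.1  1.8] rv-left [-0.023 -0.    -0.002]
top bbox [226 163  32  11  92] cen [240.6 168.3]
side bbox [262 167   3  14  36] cen [262.9 173.9]
```

```bash
python3 -m creep '[{"x":-4.45,"y":0,"z":0.3,"rx":0,"ry":0,"rz":0,"hand":0},{"x":-4.45,"y":0,"z":0.3,"rx":0,"ry":0,"rz":0,"hand":0}]'; python3 -c "
from h import *
st();blue()";  python3 -m creep '[{"x":-4.4,"y":0,"z":0.6,"rx":0,"ry":0,"rz":0,"hand":0},{"x":-4.4,"y":0,"z":0.6,"rx":0,"ry":0,"rz":0,"hand":0}]'; python3 -c "
from h import *
st();blue()"
```

```text
clock: 10.48
eef_pos: [599.6, 2.9, 78.8]
tcp_rot: [-3.12, 0.444, 2.889]
contact_force: [-1.0, 0.0, 0.1]
opening: 0.0
grasp_force: 0.4
t 10.47 board [-38.5  43.3  78.8] up-normal deg 25.4 F(board) [-1.  -0.2  0.1] rv-left [-0.022 -0.    -0.002]
top bbox [226 161  33  11  80] cen [241.3 165.6]
side bbox [265 166   3  14  23] cen [265.6 172.7]
clock: 10.82
eef_pos: [607.8, 0.8, 81.5]
tcp_rot: [-3.12, 0.444, 2.889]
contact_force: [-0.2, -0.5, 0.1]
opening: -0.002
grasp_force: 0.2
t 10.82 board [-30.1  43.3  81.5] up-normal deg 25.5 F(board) [-0.1 -0.5  0.1] rv-left [-0.022 -0.    -0.002]
top bbox [227 159  32  10  48] cen [242.1 163.1]
side bbox [268 172   1   2   2] cen [268.  172.5]
```

```bash
python3 -m creep '[{"x":-4.1,"y":0,"z":1.6,"rx":0,"ry":0,"rz":0,"hand":0},{"x":-4.1,"y":0,"z":1.8,"rx":0,"ry":0,"rz":0,"hand":0},{"x":-4.1,"y":0,"z":2,"rx":0,"ry":0,"rz":0,"hand":0}]'; python3 -c "
from h import *
st();blue()";  python3 -m creep '[{"x":-4.1,"y":0,"z":2,"rx":0,"ry":0,"rz":0,"hand":0},{"x":-4.1,"y":0,"z":2.1,"rx":0,"ry":0,"rz":0,"hand":0},{"x":-4.1,"y":0,"z":2.1,"rx":0,"ry":0,"rz":0,"hand":0}]'; python3 -c "
from h import *
st();blue()"
```

```text
clock: 11.3
eef_pos: [620.9, -2.7, 82.0]
tcp_rot: [-3.12, 0.444, 2.889]
contact_force: [-0.8, -0.2, 0.0]
opening: 0.002
grasp_force: 0.2
t 11.3 board [-16.5  43.2  82. ] up-normal deg 25.5 F(board) [-0.7 -0.4  0. ] rv-left [-0.022 -0.    -0.002]
top bbox [227 159  15   6  44] cen [233.4 161.8]
side bbox [     0      0    512    384 196608] cen [255.5 191.5]
clock: 11.78
eef_pos: [635.4, -6.3, 82.9]
tcp_rot: [-3.121, 0.447, 2.889]
contact_force: [-0.9, -2.1, 9.8]
opening: -0.0
grasp_force: 4.7
t 11.78 board [-1.6 43.3 82.9] up-normal deg 25.6 F(board) [-0.3 -2.3  9.8] rv-left [-0.022 -0.    -0.002]
top bbox [228 155  15   5  44] cen [234.8 156.5]
side bbox [     0      0    512    384 196608] cen [255.5 191.5]
```

```bash
python3 -m creep '[{"x":-5.1,"y":0,"z":0.5,"rx":0,"ry":0,"rz":0,"hand":0},{"x":-5.1,"y":0,"z":0.8,"rx":0,"ry":0,"rz":0,"hand":0}]'; python3 -c "
from h import *
st();blue()";  python3 -m creep '[{"x":-5.1,"y":0,"z":1.2,"rx":0,"ry":0,"rz":0,"hand":0},{"x":-5.1,"y":0,"z":1.2,"rx":0,"ry":0,"rz":0,"hand":0},{"x":-5.1,"y":0,"z":1.2,"rx":0,"ry":0,"rz":0,"hand":0}]'
python3 - <<'E'
from h import *
st();blue()
b=grab_frame("side")[130:205,225:325,::-1];a=grab_frame("top")[120:195,200:300,::-1]
r=lambda i:cv2.resize(i,(400,300),interpolation=cv2.INTER_CUBIC)
cv2.imwrite("pics/f.png",np.hstack([r(a),r(b)]))
im=grab_frame("top").astype(int); m=(im[:,:,0]>200)&(im[:,:,1]>80)&(im[:,:,1]<150)&(im[:,:,2]<70)
print("orange",m.sum(),np.argwhere(m).mean(0) if m.any() else 0)
E
```

```text
clock: 12.12
eef_pos: [643.5, -8.7, 84.8]
tcp_rot: [-3.12, 0.444, 2.889]
contact_force: [0.4, 0.5, -0.5]
opening: 0.001
grasp_force: 0.0
t 12.12 board [ 6.9 42.9 84.8] up-normal deg 25.4 F(board) [ 0.3  0.6 -0.5] rv-left [-0.022 -0.    -0.002]
top bbox [229 151  15   5  49] cen [235.9 153.3]
side bbox [     0      0    512    384 196608] cen [255.5 191.5]
clock: 12.6
eef_pos: [658.5, -12.6, 88.2]
tcp_rot: [-3.12, 0.444, 2.889]
contact_force: [0.3, 0.8, -0.7]
opening: -0.001
grasp_force: 0.0
t 12.6 board [22.4 42.9 88.2] up-normal deg 25.5 F(board) [ 0.1  0.9 -0.7] rv-left [-0.022 -0.    -0.002]
top bbox [232 138  33  15 118] cen [246.7 144.9]
side bbox [273 178   3  15  22] cen [273.9 185. ]
orange 0 0
```

```bash
python3 -m creep '[{"x":0,"y":0,"z":-45,"rx":0,"ry":0.04,"rz":0,"hand":0},{"x":40,"y":0,"z":-40,"rx":0,"ry":0.04,"rz":0,"hand":0},{"x":50,"y":0,"z":-20,"rx":0,"ry":0,"rz":0,"hand":0},{"x":50,"y":0,"z":-20,"rx":0,"ry":0,"rz":0,"hand":0},{"x":50,"y":0,"z":0,"rx":0,"ry":0,"rz":0,"hand":0},{"x":0,"y":0,"z":0,"rx":0,"ry":0,"rz":0,"hand":0}]'
python3 - <<'E'
from h import *
st();blue()
b=grab_frame("side")[130:220,215:335,::-1];a=grab_frame("top")[110:200,185:305,::-1]
r=lambda i:cv2.resize(i,(400,300),interpolation=cv2.INTER_CUBIC)
cv2.imwrite("pics/g.png",np.hstack([r(a),r(b)]))
E
```

```text
clock: 13.6
eef_pos: [435.4, 46.7, 132.2]
tcp_rot: [-3.119, 0.361, 2.89]
contact_force: [-0.3, -0.6, -0.1]
opening: 0.001
grasp_force: 0.0
t 13.6 board [-208.5   45.1  132.2] up-normal deg 20.7 F(board) [-0.1 -0.6 -0.1] rv-left [-0.024 -0.    -0.002]
top bbox [230 138  35  28 269] cen [246.9 152. ]
side bbox [273 178   3  14  17] cen [273.8 184.5]
```

View pics/g.png

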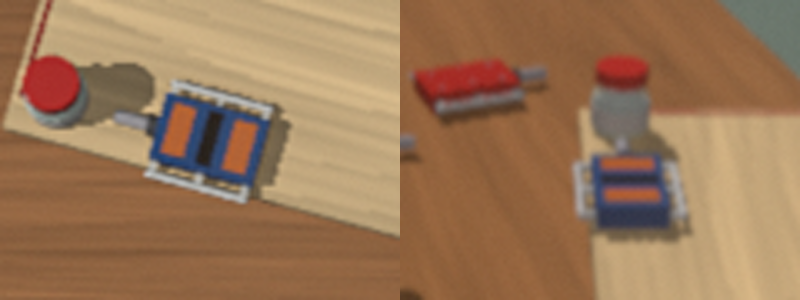

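The pedal lies orange side up on the board: slab centre at top crop (213,138), rails inside or just over the front edge. The jar is untouched. One numeric check of the centre before I hand in.

Run:
```python
from h import *
p=(185+212/3.333-.35,110+138/3.333-.35); print(bd(onz("top",p,40)))
im=grab_frame("top"); t0=cv2.imread("pics/top0.png")[:,:,::-1]
for n,(u,v) in dict(jar=(201,137),ring=(330,159),driver=(378,220)).items():
    h=30; print(n,np.abs(im[v-h//2:v+h//2,u-h//2:u+h//2].astype(int)-t0[v-h//2:v+h//2,u-h//2:u+h//2]).mean().round(1))
c=bd(onz("top",p,40))
if c[0]>15: print(sign_off())
```

```text
[36.87151436 45.3635403  40.        ]
jar 3.0
ring 3.3
driver 16.8
the job is handed in; nothing more can be done
None
```

The pedal was turned over and handed in at about 14 s, on the second tipping attempt. It lies orange side up on the board, its centre about 37 mm inside the front edge and 45 mm to the left of the middle. The jar and lockring look unmoved in the images. The image patch around the screwdriver did change; I put that down to the arm's shadow but did not confirm it, though the arm never went near it. The sign-off call returned no verdict.

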